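# Assemble the sectional vase mould on the turning plate

## Robot

A 6-joint arm with a two-finger parallel gripper is mounted at the origin on the work surface. World frame = base frame: x ahead of the robot, y to its left, z up, the work surface at z = 0. Lengths are in mm, angles in rad, forces in N, time in s.
With the tool pointing down it reaches from about 275 to 825 mm from the base axis. Payload 5.2 kg.
Tool frame: the origin (TCP) lies at the very end of the fingers, on their centre line; the grasp point (between the pads) lies 19 mm behind it; z points along the fingers, y is the line along which they close (so a half turn about z gives the same grasp; the last joint's range is limited). The gripper opens to 93 mm and grips with 3 to 60 N. Pads are 15 mm wide; open, the fingers measure 128 mm over their backs; the gripper's body (75 mm by 188 mm) begins 65 mm behind the grasp point.
Start: joints at [0.918, 0.259, 1.535, -0, 1.348, -0.203], TCP at [239.112, 495.308, 194.053] pointing down, gripper open.
Joint ranges: [-3.14, 3.14], [-0.91, 2.08], [0.19, 2.58], [-1.22, 4.36], [0.22, 2.71], [-3.12, 3.12]. Speed limits (rad/s): [2.57, 2.57, 3.14, 3.14, 3.14, 3.14].

## Interface

Orientations are given as [roll, pitch, yaw] about the fixed x, y, z axes, in that order (R = Rz(yaw) Ry(pitch) Rx(roll)).
In Python, from bench import robot gives the robot as it stands. The module is installed in compiled form; this text tells all that it offers. Calls block until the motion is done:
- robot.move_ptp(position, orientation): joint-space move of the TCP to a pose.
- robot.move_linear(position, ori=None, speed=150, f_stop=None): straight line of the TCP; ori=None keeps the orientation; speed is the mean speed in mm/s. With f_stop (N) it stops when the force on the tool has changed by that much, and returns True; else False.
- robot.move_j(angles): joint-space move.
- robot.move_gripper(opening): opening from 0.0 (shut) to 1.0 (fully open); the grip force is fixed at half the most; returns when the fingers have stopped.
- robot.sleep(seconds).
- robot.inverse_kinematics(position, orientation): joint angles nearest the present ones, or None.
- robot.get_image(name): name is "side" or "top"; returns a dict with "img" (420x560x3 uint8, blue, green, red), "fovy" (degrees; the focal length in pixels is half the picture's height over the tangent of half this angle, whatever the lens; pixels are square), "cx", "cy" (the principal point, pixels), "k1" (the pictures are not rectified: a ray, as slopes to the right and down, at radius r is drawn at 1 + k1 r^2 times it, then the intrinsics apply), "eye" and "orientation" of the camera in the world. Camera axes: x right, y down, z forward; pixel columns grow to the right and rows downward; lengths in mm; the calibration is good to about 2 mm. A picture is of the moment at which its call begins. There is no depth.
A pose or a line that the arm cannot do raises robot.MotionError and nothing moves.
- robot.hand_in(): hands the job in; it is judged then, once.
Readings, each from a call of its own:
- robot.current_t(): time.
- robot.current_qpos(): joint angles.
- robot.current_joint_vel(): joint speeds.
- robot.current_joint_efforts(): joint torques, N m.
- robot.current_tcp_pos(): TCP position.
- robot.current_eef_rot(): TCP orientation.
- robot.current_contact_force(): force on the tool from outside, world axes, zero at the start.
- robot.current_ft_torque(): the same for the moment, N m.
- robot.current_gripper_width(): opening from 0.0 (shut) to 1.0 (fully open).
- robot.current_finger_force(): force on a finger pad.
Only numpy, scipy, OpenCV 4.12 (cv2) and the standard library are available. Lean on these libraries where they do the work, as an engineer would, in place of code of your own. Each camera call takes 0.05 s, during which the arm holds its last target. There are 200 camera calls.

## Task

Build up the four-part vase mould in the middle of the round steel turning plate: first the iron foot, then the tall iron sleeve in the foot, then the necked iron collar in the sleeve, and last the wooden plug in the collar, each standing upright and fully seated in the part below. Leave the spare iron ring and the upturned blue glass tumbler where they are, and let go of everything at the end.

Things in the scene. Friction and masses are not known exactly. Their poses are not given: they have to be found in the camera images.
- turntable: Turning plate: fixed round bright-steel plate on the bench, 130 mm across, 20 mm thick, flat on top (a thin dark circle of 100 mm is marked on it, centred). It does not turn. Origin: centre of its underside; z up, its top is at z = 20 mm. The rectangular tan firebrick is not it.
- foot: Mould foot, dark iron, 0.6 kg. A flat-bottomed disc 84 mm across, 8 mm thick, carries a cylinder 64 mm across up to 30 mm total height (grip the cylinder, 8 to 30 mm up). In its top a round recess 52 mm across, 10 mm deep, with a black spot at the bottom. Origin: centre of the underside; z up.
- sleeve: Mould sleeve, dark iron, 0.7 kg, 68 mm high. Plain cylinder 64 mm across (grip it) on a tapered spigot 8 mm long (36 mm across at the bottom, 44 at the top). In its top a recess 52 mm across, 10 mm deep. Origin: centre of the spigot's underside; z up. Seated, the cylinder rests on the foot's rim, its origin 22 mm above the foot's origin.
- collar: Mould collar, dark iron, 0.3 kg. From below: tapered spigot 8 mm long (36 to 44 mm across), flange 60 mm across from 8 to 16 mm, neck 48 mm across from 16 to 44 mm (grip here) with a recess 36 mm across, 12 mm deep in its top. Origin: centre of the spigot's underside; z up. Seated, the flange rests on the sleeve's rim, its origin 60 mm above the sleeve's.
- plug: Plug of pale turned wood, 30 g. From below: tapered spigot 10 mm long (18 to 26 mm across), flange 46 mm across from 10 to 18 mm, round handle 22 mm across from 18 to 44 mm (grip here). Stands upright. Origin: centre of the spigot's underside; z up. Seated, the flange rests on the collar's rim, its origin 34 mm above the collar's.
- spare_ring: Spare ring, dark iron, not part of the mould, to be left alone: flat ring 80 mm across with a 58 mm hole right through (the bench shows in it), 16 mm high. Loose. Origin: centre of the underside.
- tumbler: Upturned blue glass tumbler with green swirls, to be left alone: 76 mm across at the bench, 58 mm at its top, 90 mm high. Loose. Origin: centre of the underside.
- firebrick: Firebrick, fixed, not a target: tan block 130 x 115 mm (its own x and y), 40 mm high. Origin: centre of the underside.
There are look-alikes about, which are no part of the job. Leave any purple or turquoise look-alike of the collar alone.

How it is judged:
By the outcome, as a careful person would: the job done as asked, in the order asked, and still so for the second after the job is handed in, with the robot touching nothing.
It also fails if it takes over 122 s, if anything falls off the work surface, if the arm or the gripper's body presses on something with over 40 N, if the wrist force passes 120 N, or if a joint passes its speed limit or range.

## Working session

There is one attempt and no reset: what is moved stays moved. The work goes in short steps, each a Python script; the robot and the scene stay as the last script left them, time stands still between calls to the robot, and variables do not carry over. Pictures are saved under pics/ and viewed, at most 14 in all, crops included, and the job is handed in when it is done.

```bash
mkdir -p pics; cat > h.py <<'E'
import numpy as np, cv2
from scipy.spatial.transform import Rotation as R
from bench import robot
def cam(n):
    d=robot.get_image(n); d['f']=210/np.tan(np.radians(d['fovy'])/2)
    o=np.array(d['orientation'],float); d['R']=o if o.shape==(3,3) else R.from_euler('xyz',o).as_matrix()
    d['K']=np.array([[d['f'],0,d['cx']],[0,d['f'],d['cy']],[0,0,1]]); d['D']=np.array([d['k1'],0,0,0.])
    d['eye']=np.array(d['eye'],float); return d
def ray(d,uv):
    p=cv2.undistortPoints(np.array(uv,float).reshape(-1,1,2),d['K'],d['D']).reshape(-1,2)
    return np.c_[p,np.ones(len(p))]@d['R'].T
def onz(d,uv,z):
    r=ray(d,uv); return d['eye']+r*((z-d['eye'][2])/r[:,2])[:,None]
def proj(d,P):
    p=(np.array(P,float).reshape(-1,3)-d['eye'])@d['R']
    return cv2.projectPoints(p.reshape(-1,1,3),np.zeros(3),np.zeros(3),d['K'],d['D'])[0].reshape(-1,2)
E
python3 - <<'E'
from h import *
for n in('top','side'):
    d=cam(n); cv2.imwrite(f'pics/{n}0.png',d['img']); np.save(f'{n}0.npy',d,allow_pickle=True)
    print(n,d['fovy'],d['cx'],d['cy'],d['k1'],d['eye'],d['orientation'],d['R'][:,2])
print(robot.current_eef_rot(),robot.current_t())
E
```

```text
top 47.3841227744665 278.6882570427367 212.48565415620203 -0.011330304115192225 [ 393.36951384   54.3025699  1055.14257734] [-3.01941701  0.00577057 -1.59835877] [ 0.12198348  0.00236668 -0.99252931]
side 43.44026683846164 274.0815790219906 207.82825303570004 -0.12064466200812794 [ -10.56725762 -595.24272621  973.81344527] [-2.41543228e+00  4.32133298e-04 -6.82712316e-01] [ 0.41866896  0.51538054 -0.74772936]
[-3.14001477e+00 -3.16184894e-04  2.69182896e+00] 0.1
```

View pics/top0.png

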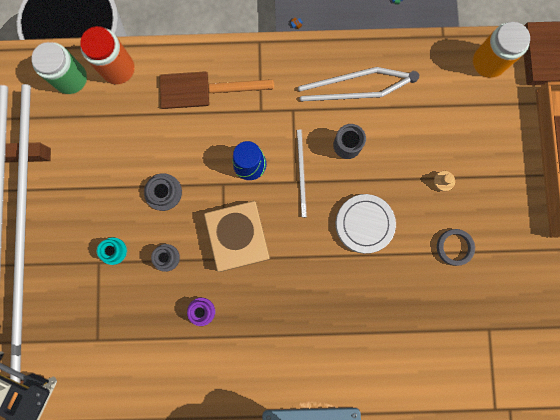

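View pics/side0.png

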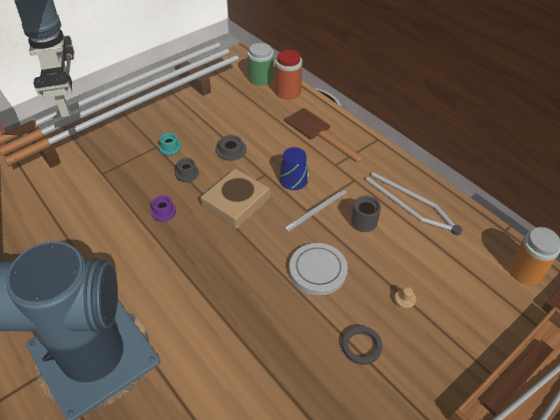

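```bash
python3 - <<'E'
from h import *
T=np.load('top0.npy',allow_pickle=True).item();S=np.load('side0.npy',allow_pickle=True).item()
c=lambda d,u,v:cv2.resize(d['img'][v-25:v+25,u-25:u+25],(200,200),interpolation=cv2.INTER_CUBIC)
r1=[c(T,163,191),c(T,165,257),c(T,349,140),c(T,445,181)]
r2=[c(S,231,147),c(S,187,170),c(S,366,213),c(S,405,297)]
r3=[cv2.resize(x['img'][v-40:v+40,u-40:u+40],(200,200)) for x,u,v in((T,366,223),(S,318,268),(T,303,172),(S,316,210))]
cv2.imwrite('pics/crops.png',np.vstack([np.hstack(r) for r in(r1,r2,r3)]))
E
```

```text
(no output)
```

View pics/crops.png

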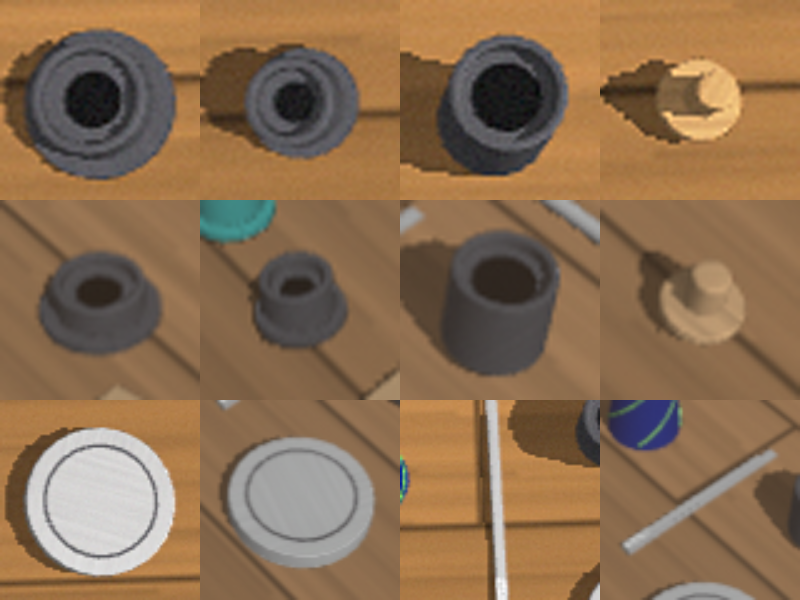

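```bash
cat > meas.py <<'E'
from h import *
from scipy.optimize import least_squares
def contour(d,uv,kind,win=38):
    u,v=uv; x0,y0=u-win,v-win
    im=cv2.cvtColor(d['img'],cv2.COLOR_BGR2HSV).astype(int)[y0:v+win,x0:u+win]; b=d['img'].astype(int)[y0:v+win,x0:u+win]
    chroma=b.max(2)-b.min(2)
    if kind=='iron': m=(chroma<22)&(b.max(2)<130)
    elif kind=='steel': m=(chroma<30)&(b.max(2)>100)
    else: m=(b[...,0]>kind)
    m=cv2.morphologyEx(m.astype(np.uint8),cv2.MORPH_OPEN,np.ones((2,2)))
    cs=cv2.findContours(m,cv2.RETR_EXTERNAL,cv2.CHAIN_APPROX_NONE)[0]
    c=max(cs,key=cv2.contourArea); return c.reshape(-1,2)+[x0,y0],cv2.contourArea(c)
def fit(d,uv,kind,r,z,a0,a1,win=38,free=False):
    c,A=contour(d,uv,kind,win)
    ctr=c.mean(0); c=c+ (c-ctr)/np.linalg.norm(c-ctr,axis=1)[:,None]*0.5  # pixel-centre contour -> edge
    P=onz(d,c,z)[:,:2]; p=P.mean(0)
    rr=r
    for _ in range(8):
        o=p-d['eye'][:2]; q=P-p
        ang=np.degrees(np.abs(np.angle((q[:,0]+1j*q[:,1])/(o[0]+1j*o[1]))))
        s=(ang>=a0)&(ang<=a1)
        f=lambda x:np.hypot(*(P[s]-x[:2]).T)-(x[2] if free else r)
        x=least_squares(f,[*p,r] if free else p,loss='soft_l1').x; p=x[:2]
    return x.round(1),np.std(f(x)).round(2),s.sum(),A
E
python3 - <<'E'
from meas import *
T=np.load('top0.npy',allow_pickle=True).item();S=np.load('side0.npy',allow_pickle=True).item()
print(T['img'][181,436],T['img'][190,455],T['img'][170,470],S['img'][297,398],S['img'][300,425])
for n,d,uv,k,r,z,a0,a1,w in[
 ('plate',T,(366,223),'steel',65,20,0,80,38),('plate',S,(318,268),'steel',65,20,0,80,38),
 ('foot',T,(163,191),'iron',42,8,0,80,30),('foot',S,(231,147),'iron',32,30,0,55,28),
 ('sleeve',T,(349,140),'iron',32,68,0,80,30),('sleeve',S,(366,213),'iron',32,68,0,80,30),
 ('collar',T,(165,257),'iron',30,16,30,90,25),('collar',S,(187,170),'iron',24,44,0,60,22),
 ('plug',T,(445,181),90,23,18,0,80,20),('plug',S,(405,297),88,11,44,0,50,20)]:
    print(n,fit(d,uv,k,r,z,a0,a1,w),fit(d,uv,k,r,z,a0,a1,w,True)[0])
E
```

```text
[ 67  97 127] [ 77 130 177] [ 78 136 192] [104 139 172] [ 77 111 145]
plate (array([ 489.8, -132.5]), np.float64(0.64), np.int64(74), 2679.0) [ 489.8 -132.5   65. ]
plate (array([ 490.8, -134.5]), np.float64(0.66), np.int64(65), 2359.5) [ 490.7 -134.6   65.1]
foot (array([573.6, 311.7]), np.float64(0.67), np.int64(48), 1045.0) [574.2 312.6  41.1]
foot (array([573.6, 308.9]), np.float64(1.29), np.int64(19), 546.5) [575.3 311.3  29.4]
sleeve (array([ 666.7, -101.5]), np.float64(0.6), np.int64(37), 814.5) [ 667.2 -101.8   31.5]
sleeve (array([ 667.3, -105.3]), np.float64(0.94), np.int64(30), 795.5) [ 668.4 -104.5   30.9]
collar (array([428.1, 303.2]), np.float64(0.55), np.int64(26), 558.0) [428.2 304.   29.5]
collar (array([428.3, 300.8]), np.float64(1.1), np.int64(16), 394.5) [430.8 305.6  19.3]
plug (array([ 577.9, -310.5]), np.float64(6.48), np.int64(44), 169.0) [ 580.4 -313.    21.4]
plug (array([ 579.6, -313.2]), np.float64(0.41), np.int64(7), 220.5) [ 582.6 -311.7    8. ]
```

```bash
cat > act.py <<'E'
from meas import *
PL=np.array([490.3,-133.5]); YAW=None
def ori(y): return [np.pi,0,y]
def pick(xy,z,yaw,up):
    robot.move_ptp([*xy,z+up],ori(yaw)); hit=robot.move_linear([*xy,z],speed=100,f_stop=10)
    robot.move_gripper(0.0)
    print('pick hit',hit,'tcp',np.round(robot.current_tcp_pos(),1),'w',round(93*robot.current_gripper_width(),1),'F',robot.current_finger_force())
def place(xy,z,yaw,lift,over):
    p=robot.current_tcp_pos(); robot.move_linear([p[0],p[1],lift],speed=150)
    robot.move_ptp([*xy,max(lift,z+over)],ori(yaw)); robot.move_linear([*xy,z+12],speed=100)
    print('held w',round(93*robot.current_gripper_width(),1)); 
    hit=robot.move_linear([*xy,z-4],speed=15,f_stop=6)
    print('place hit',hit,'tcp',np.round(robot.current_tcp_pos(),1),'nominal z',z,'F',np.round(robot.current_contact_force(),1))
def release(up):
    robot.move_gripper(1.0); p=robot.current_tcp_pos(); robot.move_linear([p[0],p[1],p[2]+up],speed=120); print('t',robot.current_t())
E
python3 - <<'E'
from act import *
T=np.load('top0.npy',allow_pickle=True).item()
print(onz(T,[445,181],18))
for y in(np.pi/2,-np.pi/2,0,np.pi):
    print(round(y,2),[None if (q:=robot.inverse_kinematics(p,ori(y))) is None else np.round(q,2)[[0,4,5]] for p in([573.6,310.3,10],[428.2,302,80],[667,-103.4,26],[579.2,-311.9,20],[*PL,40],[*PL,260])])
E
```

```text
[[ 580.25326298 -310.88008164   18.        ]]
1.57 [array([0.33, 1.06, 0.33]), array([0.4 , 1.07, 0.4 ]), array([-0.32,  1.12, -0.32]), array([-0.66,  1.08, -0.66]), array([-0.49,  0.96, -0.49]), array([-0.49,  1.48, -0.49])]
-1.57 [array([ 0.33,  1.06, -2.82]), array([ 0.4 ,  1.07, -2.74]), array([-0.32,  1.12,  2.82]), array([-0.66,  1.08,  2.48]), array([-0.49,  0.96,  2.66]), array([-0.49,  1.48,  2.66])]
0 [array([0.33, 1.06, 1.9 ]), array([0.4 , 1.07, 1.97]), array([-0.32,  1.12,  1.25]), array([-0.66,  1.08,  0.91]), array([-0.49,  0.96,  1.09]), array([-0.49,  1.48,  1.09])]
3.14 [array([ 0.33,  1.06, -1.25]), array([ 0.4 ,  1.07, -1.17]), array([-0.32,  1.12, -1.89]), array([-0.66,  1.08, -2.23]), array([-0.49,  0.96, -2.06]), array([-0.49,  1.48, -2.06])]
```

```bash
python3 - <<'E'
from act import *
y=np.pi/2
pick([573.6,310.3],10,y,120)
p=robot.current_tcp_pos()
place(PL,30+p[2]-10,y,150,60)
release(110)
q=robot.current_qpos()
robot.move_ptp([420,150,250],ori(y))
for n in('top','side'):
    d=cam(n); cv2.imwrite(f'pics/{n}1.png',d['img']); np.save(f'{n}1.npy',d,allow_pickle=True)
T=np.load('top1.npy',allow_pickle=True).item();S=np.load('side1.npy',allow_pickle=True).item()
cv2.imwrite('pics/c1.png',np.hstack([cv2.resize(d['img'][v-50:v+50,u-50:u+50],(400,400)) for d,u,v in((T,366,223),(S,318,260))]))
for n,d,uv,k,r,z,a0,a1,w in[
 ('foot',T,(366,220),'iron',42,28,0,80,30),('foot',S,(318,250),'iron',32,50,0,55,32)]:
    print(n,fit(d,uv,k,r,z,a0,a1,w),fit(d,uv,k,r,z,a0,a1,w,True)[0])
E
```

```text
pick hit False tcp [573.6 310.3  10. ] w 0.5 F 0.0
held w 0.6
place hit False tcp [ 490.4 -133.5   26.1] nominal z 29.997756797853214 F [ 0.6  0.4 -1.3]
t 12.075
foot (array([492.8, -26.6]), np.float64(1.68), np.int64(30), 14.0) [-3.43860e+03  5.60744e+04  4.20000e+01]
foot (array([ 444.7, -138.5]), np.float64(nan), np.int64(0), 11.5) [-22065.2  10292.3     32. ]
  ret = _var(a, axis=axis, dtype=dtype, out=out, ddof=ddof,
  arrmean = um.true_divide(arrmean, div, out=arrmean,
  ret = ret.dtype.type(ret / rcount)
```

View pics/c1.png

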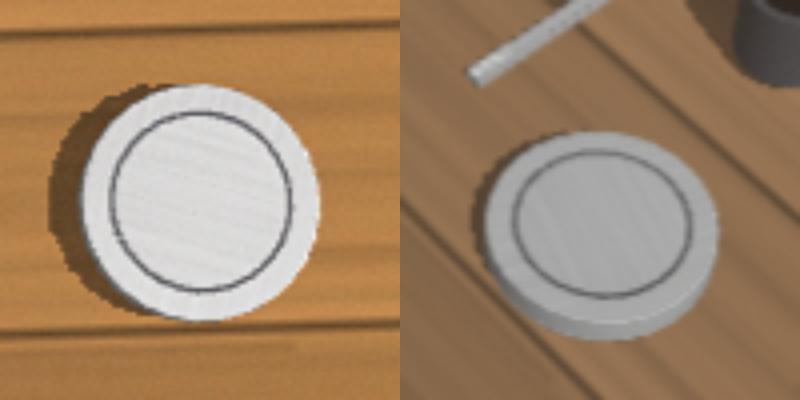

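The plate is empty, because the fingers closed on nothing at the foot. I'll look at the full scene.

View pics/top1.png

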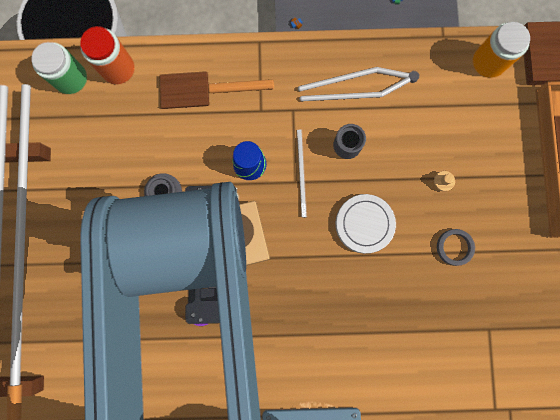

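```bash
python3 - <<'E'
from h import *
for n in('top','side'):
    d=np.load(n+'1.npy',allow_pickle=True).item(); print(n,proj(d,[[420,150,250],[573.6,310.3,15]]).round(), robot.current_tcp_pos(),robot.current_eef_rot())
E
```

```text
top [[224. 257.]
 [163. 192.]] [420.30483246 148.96713592 249.21639099] [-3.14021532e+00  4.77736668e-04  1.56913495e+00]
side [[210. 134.]
 [231. 147.]] [420.30483246 148.96713592 249.21639099] [-3.14021532e+00  4.77736668e-04  1.56913495e+00]
```

View pics/side1.png

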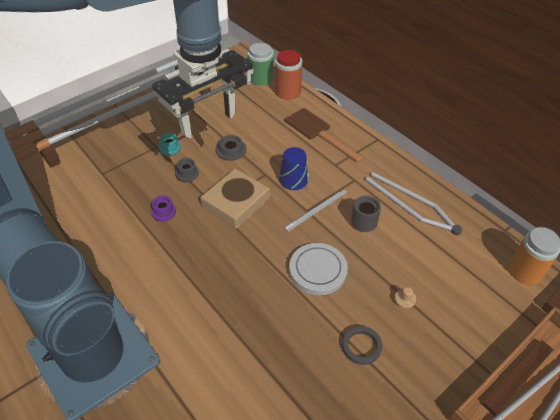

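```bash
python3 - <<'E'
from act import *
S=np.load('side1.npy',allow_pickle=True).item()
print(fit(S,(231,147),'iron',32,30,0,55,28), 93*robot.current_gripper_width(),robot.current_t())
y=np.pi/2
robot.move_ptp([573.6,310.3,60],ori(y))
robot.move_linear([573.6,310.3,10],speed=100,f_stop=10)
S=cam('side')['img'];robot.move_gripper(0.6);print(93*robot.current_gripper_width(),robot.current_finger_force())
S2=cam('side')['img']
cv2.imwrite('pics/c2.png',np.hstack([cv2.resize(s[60:220,160:320],(400,400),interpolation=cv2.INTER_CUBIC) for s in(S,S2)]))
print(robot.current_tcp_pos(),robot.current_qpos())
E
```

```text
(array([573.6, 308.9]), np.float64(1.29), np.int64(19), 546.5) 92.9194884842816 13.3667
55.70518758536952 0.0
[573.59257282 310.30213377   9.96212246] [3.25158457e-01 5.98963110e-01 1.48534042e+00 8.97743227e-06
 1.05734100e+00 3.25145340e-01]
```

View pics/c2.png

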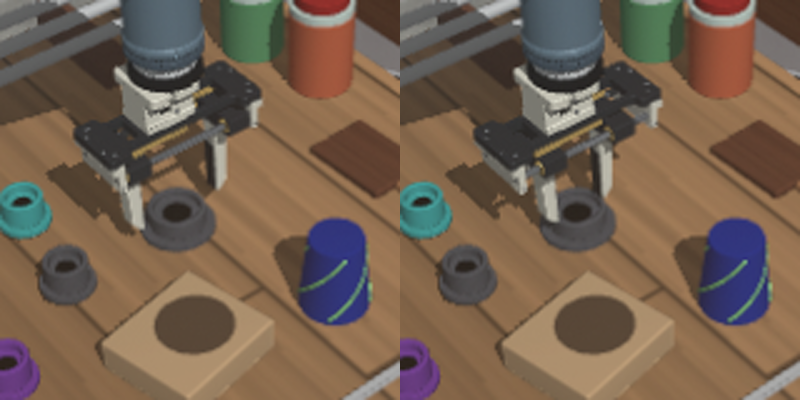

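```bash
python3 - <<'E'
from act import *
S=np.load('side1.npy',allow_pickle=True).item();T=np.load('top1.npy',allow_pickle=True).item()
P=[[573.6-55,310.3,10],[573.6+55,310.3,10],[0,0,0],[573.6,310.3,30],[573.6,310.3,0]]
print(proj(S,P).round(1).tolist());print(proj(T,P).round(1).tolist())
print(onz(S,[[213.2,150],[247.2,134]],10).round(1))
E
```

```text
[[214.3, 157.5], [247.0, 140.3], [92.6, 354.4], [230.4, 143.2], [231.1, 151.5]]
[[163.7, 217.2], [163.8, 168.2], [312.7, 459.5], [161.5, 191.0], [164.8, 193.2]]
[[533.4 336.7  10. ]
 [645.2 331.2  10. ]]
```

The fingertips show about 7 px too high in the side view, which fits fingers about 19 mm higher than reported. I'll open and touch the bench around the foot to measure the offset.

```bash
python3 - <<'E'
from act import *
robot.move_gripper(1.0)
h=robot.move_linear([573.6,310.3,-25],speed=20,f_stop=5)
print(h,robot.current_tcp_pos(),robot.current_contact_force(),robot.current_t())
E
```

```text
True [573.53631545 310.31315101 -24.27484492] [ 0.70916412 -0.09002992  4.4930069 ] 18.425
```

The bench touch came at a reading of −24, so the true tip height is the reading plus 24 mm. Next I'll grip with that correction and abort if the fingers come up empty.

```bash
python3 - <<'E'
s=open('act.py').read()
s=s.replace("def ori","DZ=-24.\nclass Empty(Exception):pass\ndef ori").replace("round(93*robot.current_gripper_width(),1),'F',robot.current_finger_force())",
 "w:=round(93*robot.current_gripper_width(),1),'F',robot.current_finger_force())\n    if w<10: raise Empty")
open('act.py','w').write(s)
E
python3 - <<'E'
from act import *
robot.move_linear([573.6,310.3,-14],speed=20)
robot.move_gripper(0.0); w=93*robot.current_gripper_width()
print(w,robot.current_finger_force(),robot.current_tcp_pos())
assert 60<w<68
place(PL,6,np.pi/2,130,60)
for n in('top','side'):
    d=cam(n); np.save(f'{n}2.npy',d,allow_pickle=True)
T=np.load('top2.npy',allow_pickle=True).item();S=np.load('side2.npy',allow_pickle=True).item()
cv2.imwrite('pics/c3.png',np.hstack([cv2.resize(d['img'][v-50:v+50,u-50:u+50],(400,400),interpolation=cv2.INTER_CUBIC) for d,u,v in((T,366,223),(S,318,250))]))
print(robot.current_t(),93*robot.current_gripper_width())
E
```

```text
62.931600280567245 29.998674988746643 [574.09963625 310.31434832 -14.00018645]
held w 63.0
place hit True tcp [ 490.2 -133.5    5.8] nominal z 6 F [-0.   0.4  4.5]
24.65 63.006904872354355
```

View pics/c3.png

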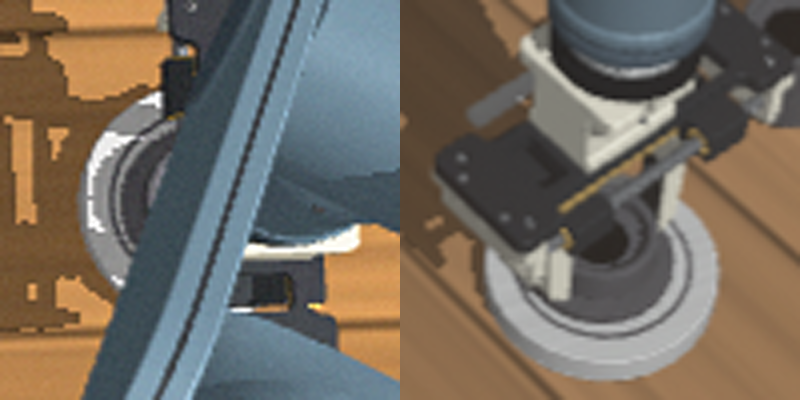

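```bash
cat >> act.py <<'E'
def look(k,specs,us=((366,223),(318,250))):
    T=cam('top');S=cam('side')
    cv2.imwrite(f'pics/c{k}.png',np.hstack([cv2.resize(d['img'][v-50:v+50,u-50:u+50],(400,400),interpolation=cv2.INTER_CUBIC) for d,(u,v) in((T,us[0]),(S,us[1]))]))
    for c,*a in specs:
        try: print(c,fit(T if c=='T' else S,*a))
        except Exception as e: print(c,'fit failed',e)
    return T,S
E
python3 - <<'E'
from act import *
release(100)
robot.move_ptp([430,180,150],ori(np.pi/2))
look(4,[('T',(366,223),'iron',42,28,0,80,30),('S',(318,250),'iron',32,50,0,55,32),('T',(366,223),'steel',65,20,0,80),('T',(349,140),'iron',32,68,0,80,30),('S',(366,213),'iron',32,68,0,80,30)])
E
```

```text
t 26.325
T (array([ 488.8, -130.4]), np.float64(0.69), np.int64(47), 1271.5)
S (array([ 487.9, -128.8]), np.float64(1.87), np.int64(26), 1065.0)
T (array([ 489.8, -132.5]), np.float64(0.64), np.int64(74), 2680.0)
T (array([ 666.9, -101.6]), np.float64(0.64), np.int64(37), 814.5)
S (array([ 667.3, -105.5]), np.float64(0.96), np.int64(30), 791.5)
```

View pics/c4.png

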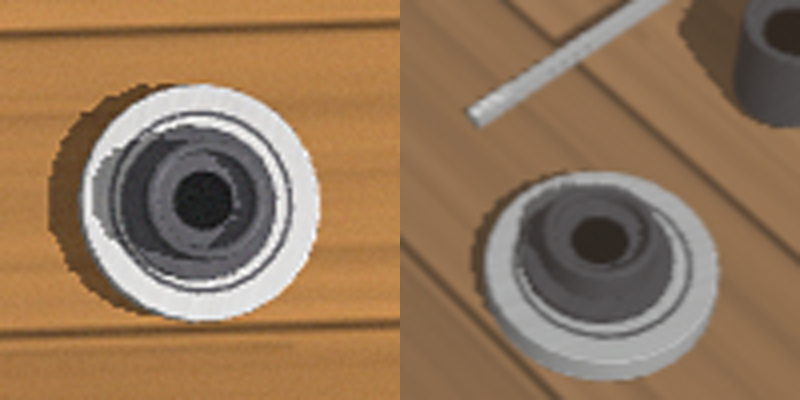

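The foot sits centred on the plate, with the disc outline centred at about (199,203) in the crop against (201,203) for the plate. Next is the sleeve.

```bash
python3 - <<'E'
from act import *
y=np.pi/2
pick([667,-103.5],26+DZ,y,95)
assert 60<93*robot.current_gripper_width()<68
place(PL,68+DZ,y,130,60)
look(5,[],((366,210),(318,235)))
print(robot.current_t())
E
```

```text
pick hit False tcp [ 668.5 -103.7    2.7] w 63.9 F 29.957223222590983
held w 63.9
place hit True tcp [ 490.4 -133.5   44.5] nominal z 44.0 F [1.4 0.1 4.5]
34.225
```

View pics/c5.png

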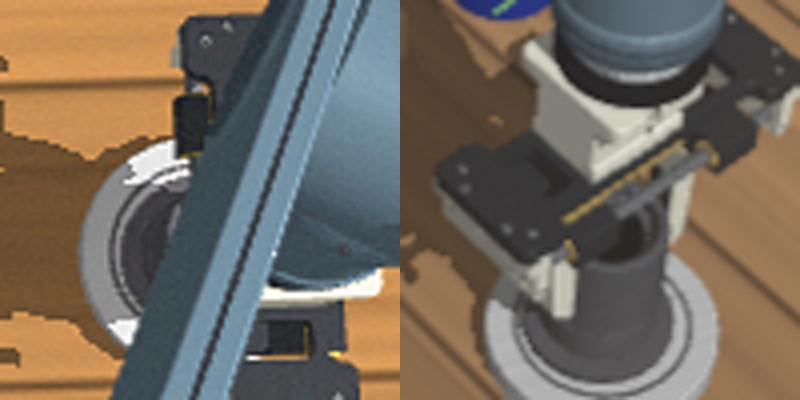

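```bash
python3 - <<'E'
from act import *
release(110)
robot.move_ptp([428.2,250,150],ori(np.pi/2))
look(6,[('T',(368,214),'iron',32,110,0,70,34),('S',(318,225),'iron',32,110,0,55,32)],((366,210),(318,235)))
E
```

```text
t 35.975
T (array([ 488.9, -131.2]), np.float64(0.89), np.int64(36), 1595.0)
S (array([ 490.2, -134.5]), np.float64(0.69), np.int64(24), 759.0)
```

View pics/c6.png

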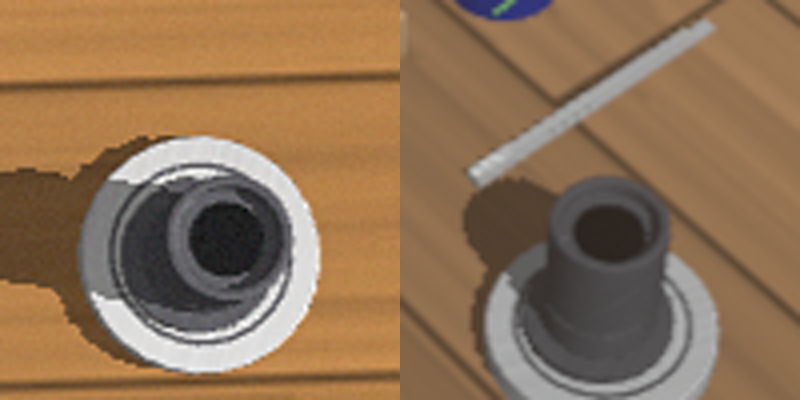

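The sleeve is upright and seated: its rim at z = 110 measures about (489.6, −132.9), directly over the plate centre. Next is the collar.

```bash
python3 - <<'E'
from act import *
y=np.pi/2
pick([428.2,302.2],19+DZ,y,90)
assert 45<93*robot.current_gripper_width()<52
place(PL,121+DZ,y,165,60)
p=robot.current_tcp_pos(); z=p[2]
if z<102+DZ+20+2.5: release(100)
robot.move_ptp([480,150,240],ori(y))
look(7,[('T',(370,206),'iron',24,146,0,60,34),('S',(318,218),'iron',24,146,0,55,30)],((368,205),(318,225)))
print(robot.current_t())
E
```

```text
pick hit False tcp [429.  302.4  -4.8] w 47.5 F 29.997206535190344
held w 47.9
place hit True tcp [ 490.2 -133.5   97.1] nominal z 97.0 F [0.1 0.5 5.4]
t 46.025
T (array([ 488.8, -131. ]), np.float64(1.28), np.int64(24), 1483.0)
S (array([ 488.6, -133.9]), np.float64(0.95), np.int64(19), 586.5)
47.2333
```

View pics/c7.png

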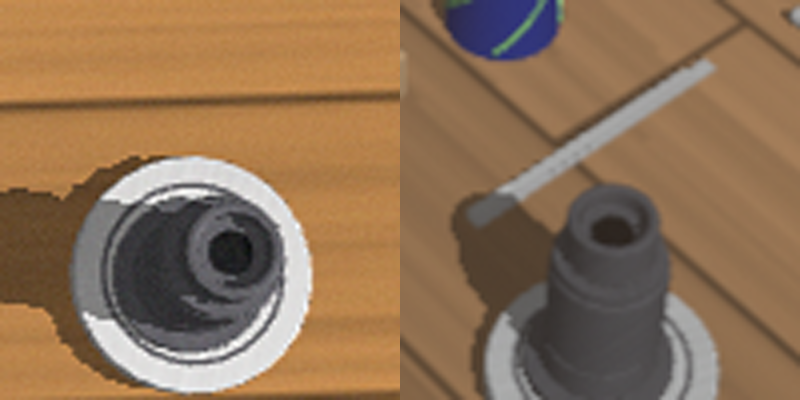

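The collar is upright and seated, with its rim about 1 mm from centre. The plug goes in last.

```bash
python3 - <<'E'
from act import *
y=np.pi/2
pick([579.6,-311.6],21+DZ,y,110)
assert 18<93*robot.current_gripper_width()<26
dz=robot.current_tcp_pos()[2]-(21+DZ)
place([489.8,-133],157+DZ,y,200,60)
if robot.current_tcp_pos()[2]<157+DZ+2.5: release(90)
robot.move_ptp([480,150,260],ori(y))
look(8,[],((368,205),(318,215)))
print(robot.current_t())
E
```

```text
pick hit False tcp [ 579.6 -311.6   -3. ] w 21.5 F 29.92331475019455
held w 21.3
place hit True tcp [ 490.  -133.   132.8] nominal z 133.0 F [-0.4  0.2  4.3]
t 57.3083
58.5083
```

View pics/c8.png

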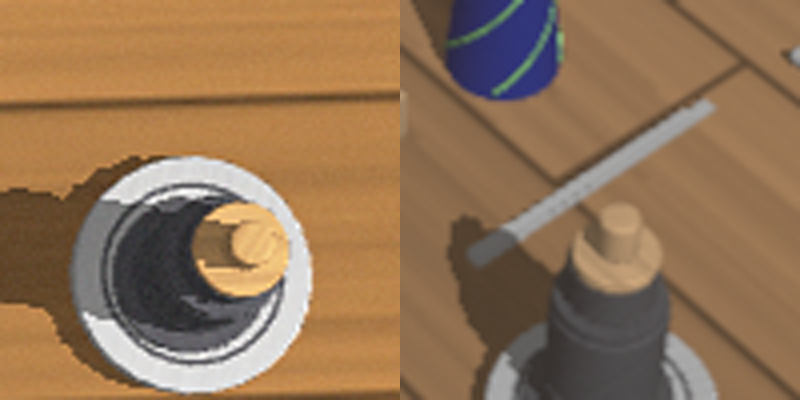

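The plug is upright and seated in the collar, with its flange flush on the rim (side crop, about (617,262)). The tower stands straight and the gripper is clear, so I'm handing in.

```bash
python3 -c "
from bench import robot
print(robot.hand_in())"
```

```text
the job is handed in; nothing more can be done
None
```

The four-part mould stands built on the turning plate: foot, sleeve, collar and plug in that order, each upright and seated by the final pictures and contact heights, with everything released, and I handed it in at about 59 s; the first try at the foot closed on nothing because the fingertips sit about 24 mm higher than the robot reports, which I measured and corrected.

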